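Lay coated slides on the spray plate in staggered courses

TASK

The blue spray plate is being filled with slide carriers in staggered courses, like brickwork, and its far course of two tan slides is already in place. First lay the dark brown slide flat as the middle course, centred in the middle lane, lengthwise along it and half a length off the far course, so that its middle is opposite the gap between the two tan slides. Then lay the black slide the same way as the near course, centred in the near lane and half a length back to either side, so that it is in line with one of the tan slides of the far course; leave the loose tan slide on the worktop alone.

Things in the scene. Friction and masses are not known exactly. Their poses are not given: they have to be found in the camera images.
- plate_mid (a point): Top centre of the fixed blue plate, 132 x 180 x 8 mm, rimless; x away from the robot, y left, z up; yaw within 0.35 rad. Flat white lines part three 36 mm lanes along y, centred at x = +36 (far), 0, -36 mm (near). Far lane: two fixed tan tiles, 28 x 52 x 8 mm, centred at y = +30 and -30 mm, 8 mm gap at y = 0, 7 mm pins behind. Centred tiles of neighbouring lanes lie 8 mm apart.
- slide_brown_mid (a point): Dark brown slide: a flat white tile (slide carrier) 28 x 52 x 8 mm with a dark brown top, loose, 14 to 28 g, flat on the worktop. The point is its centre, 4 mm up; y along its length, x across, z up. Hold it by its two short ends (52 mm apart): beside its long sides the next course leaves no room for fingers. To be laid first, in the middle course.
- slide_black_mid (a point): Black slide: a flat white tile (slide carrier) 28 x 52 x 8 mm with a black top, loose, 14 to 28 g, flat on the worktop. The point is its centre, 4 mm up; y along its length, x across, z up. Hold it by its two short ends (52 mm apart): beside its long sides the next course leaves no room for fingers. To be laid second, in the near course.
- slide_tan_mid (a point): Tan slide: a flat white tile (slide carrier) 28 x 52 x 8 mm with a tan top, loose, 14 to 28 g, flat on the worktop. The point is its centre, 4 mm up; y along its length, x across, z up. A spare, not wanted: it stays where it lies.
Mind the look-alikes: they are no part of the job. Leave any green look-alike of the part that bears slide_black_mid alone.

How it is judged:
By the outcome, as a careful person would: the job done as asked, in the order asked, and still so for the second after the job is handed in, with the robot touching nothing.
It also fails if it takes over 56 s, if anything falls off the work surface, if the arm or the gripper's body presses on something with over 40 N, if the wrist force passes 120 N, or if a joint passes its speed limit or range.

ROBOT

A 6-joint arm with a two-finger parallel gripper is mounted at the origin on a cart in front of the work surface, level with it; the furniture and walls round the work are solid. World frame = base frame: x ahead of the robot, y to its left, z up, the work surface at z = 0. Lengths are in m, angles in rad, forces in N, time in s.
With the tool pointing down it reaches from about 0.3 to 0.775 m from the base axis. Payload 14.6 kg.
Tool frame: the origin (TCP) lies at the very end of the fingers, on their centre line; the grasp point (between the pads) lies 19 mm behind it; z points along the fingers, x is the direction in which the jaws open and shut, and the axes are right-handed (so a half turn about z gives the same grasp; the last joint's range is limited). The gripper opens to 85 mm and grips with 20 to 120 N. Pads are 22 mm wide; open, the fingers measure 114 mm over their backs; the gripper's body (76 mm by 85 mm) begins 54 mm behind the grasp point. The pads swing forward as they close: fully open they stand 13 mm farther back than shut.
Start: joints at [-1.294, 0.3, 1.521, -0, 1.321, -0.067], TCP at [0.185, -0.518, 0.231] pointing down, gripper open.
Joint ranges: [-3.03, 3.03], [-0.79, 2.21], [0.23, 2.52], [-1.04, 4.18], [0, 3.07], [-2.55, 2.55]. Speed limits (rad/s): [2.22, 2.22, 2.57, 3.14, 3.14, 3.14].

INTERFACE

Orientations are given as a unit quaternion [x, y, z, w].
In Python, from station import manip gives the robot as it stands.
- The arm moves only by the shell command python3 -m creep 'ROWS' [OPENING]. ROWS is a JSON object of lists of equal length, an entry for each row: "delta_pos": the shift along the tool's x, y, z in m, a list of three; "turn": the turn about the tool's z in degrees. In form: {"delta_pos": [[x, y, z], ...], "turn": [turn, ...]}. A call has 1 to 5 rows; each row shifts and turns the commanded pose from where the row before left it, along the tool's axes as they then stand; what a row does not reach is not made up. A row lasts 1/10 s, in which the tool goes at most 50 mm and 8.59 degrees, less where a joint would pass 70% of its speed; a pose out of reach is approached as far as the arm can. A call with a gripper value outside its range is refused whole. OPENING is the closure, from 0 (fully open) to 1 (shut), set as the call begins (- or left out, the last holds). The fingers move at their own pace and stop on an object; the grip force is fixed at half the most. Time passes only in rows, so rows that do not move let the fingers close. It gives the time, the measured TCP pose, the force and the opening at its end, in the units of the state.
- manip.get_obs(): the state, without advancing time (a new reading comes with each control period).
- manip.read_camera(name): name is "scene" or "top"; returns a dict with "pixels" (384x512x3 uint8, blue, green, red), "depth" (384x512 float32, m along the optical axis (not along the pixel's ray), 0 where there is no reading), "camera_matrix" (3x3 intrinsics, pixels), "T" (4x4, takes a point from camera to world coordinates). Camera axes: x right, y down, z forward; pixel columns grow to the right and rows downward; lengths in m; the calibration is good to about 2 mm. A picture is of the moment at which its call begins.
- manip.close_job(): hands the job in, once; it reports no verdict.
Trained networks look in the newest picture that a camera, given by its name, has taken for a name from the list of things; names that differ only in an ending like _2 or _b are one class to them, and where a whole thing is asked for, a point or a joint stands for the part that bears it (a point fixed in the world has none). Each returns a list of dicts, best first, with "confidence" (0 to 1); they miss things now and then, are a little off and sometimes report something else, mostly with a low value. They report only what shows in the picture. A call takes as long as a camera call. They do not tell look-alikes from the thing itself.
- manip.spot_in(camera, label): "position" ([column, row] in pixels, amid what is visible of it).
- manip.cut_out(camera, label): "region" (384x512 bool, what is visible of it) and "position" ([column, row] in pixels, amid what is visible of it).
The state is a dict: "time_s": time; "joints": joint angles; "joint_velocities": joint speeds; "joint_torque": joint torques, N m; "tool_pos": TCP position; "ee_rot": TCP orientation; "ft_force": force on the tool from outside, world axes, zero at the start; "moment": the same for the moment, N m; "opening": finger opening in m.
Only numpy, scipy, OpenCV 4.12 (cv2) and the standard library are available. Lean on these libraries where they do the work, as an engineer would, in place of code of your own. Each camera call takes 0.05 s, during which the arm holds its last target. There are 200 camera calls.

## Working session

There is one attempt and no reset: what is moved stays moved. The work goes in short steps, Python scripts to look and compute and a shell command to move; the robot and the scene stay as the last step left them, time stands still between calls to the robot, and variables do not carry over. Pictures are saved under pics/ and viewed, about 8 in all and at most 12, crops included, and the job is handed in when it is done.

```bash
mkdir -p pics
cat > h.py <<'E'
import numpy as np, cv2
from station import manip
def shot(n):
    c=manip.read_camera(n); return c
def save(c,f,crop=None,s=1):
    im=c["pixels"]
    if crop: x0,y0,x1,y1=crop; im=im[y0:y1,x0:x1]
    cv2.imwrite("pics/"+f,cv2.resize(im,None,fx=s,fy=s,interpolation=cv2.INTER_CUBIC))
def ray(c,uv,z):
    K=c["camera_matrix"];T=c["T"];uv=np.atleast_2d(np.array(uv,float))
    d=np.c_[(uv[:,0]-K[0,2])/K[0,0],(uv[:,1]-K[1,2])/K[1,1],np.ones(len(uv))]@T[:3,:3].T
    o=T[:3,3]; return o+d*((z-o[2])/d[:,2])[:,None]
def cloud(c):
    h,w=c["depth"].shape;K=c["camera_matrix"];T=c["T"];u,v=np.meshgrid(np.arange(w),np.arange(h));d=c["depth"]
    p=np.stack([(u-K[0,2])/K[0,0]*d,(v-K[1,2])/K[1,1]*d,d],-1)
    return p@T[:3,:3].T+T[:3,3]
E
python3 - <<'E'
from h import *
for n in ["top","scene"]:
    c=shot(n); save(c,n+"0.png",s=1.5); print(n,c["T"][:3,3].round(3),c["camera_matrix"][0,0])
    for l in ["plate_mid","slide_brown_mid","slide_black_mid","slide_tan_mid"]:
        print(l,[(np.round(d["position"]),round(d["confidence"],2),ray(c,d["position"],.008)[0].round(3)) for d in manip.spot_in(n,l)][:4])
print(manip.get_obs())
E
```

```text
top [ 0.364 -0.043  0.896] 362.65090937802245
plate_mid [(array([142., 175.]), 0.59, array([0.559, 0.242, 0.008]))]
slide_brown_mid [(array([377., 206.]), 0.52, array([ 0.478, -0.343,  0.008]))]
slide_black_mid [(array([277., 227.]), 0.82, array([ 0.428, -0.094,  0.008])), (array([258., 194.]), 0.73, array([ 0.511, -0.049,  0.008])), (array([219., 210.]), 0.6, array([0.469, 0.048, 0.008]))]
slide_tan_mid [(array([315., 204.]), 0.67, array([ 0.484, -0.189,  0.008]))]
scene [-0.113  0.803  0.484] 484.4113515391967
plate_mid [(array([160., 252.]), 0.89, array([0.56 , 0.239, 0.008]))]
slide_brown_mid [(array([335., 181.]), 0.44, array([ 0.487, -0.347,  0.008]))]
slide_black_mid [(array([256., 231.]), 0.78, array([0.467, 0.043, 0.008])), (array([308., 217.]), 0.73, array([ 0.416, -0.091,  0.008])), (array([264., 212.]), 0.58, array([ 0.514, -0.048,  0.008]))]
slide_tan_mid [(array([308., 197.]), 0.59, array([ 0.482, -0.197,  0.008]))]
{'time_s': 0.5, 'joints': array([-1.29356149e+00,  2.99914440e-01,  1.52103042e+00,  1.67818636e-05,
        1.32062256e+00, -6.66109502e-02]), 'joint_velocities': array([ 8.31769508e-04, -2.67816292e-03, -1.93446788e-04,  1.09274780e-03,
       -8.69107398e-05, -4.55766629e-04]), 'joint_torque': array([-1.43022466e-03, -5.43033421e+01, -3.61798167e+01, -8.11736231e-05,
        8.41764740e-04,  1.01099059e-05]), 'tool_pos': array([ 0.18540534, -0.51780533,  0.23125978]), 'ee_rot': array([ 8.17651008e-01, -5.75714190e-01,  1.49216404e-05,  1.61266945e-06]), 'ft_force': array([0.30619514, 0.2808206 , 0.23630957]), 'moment': array([ 0.01393233, -0.02366552, -0.01388524]), 'opening': 0.08517927667210995}
```

View pics/top0.png

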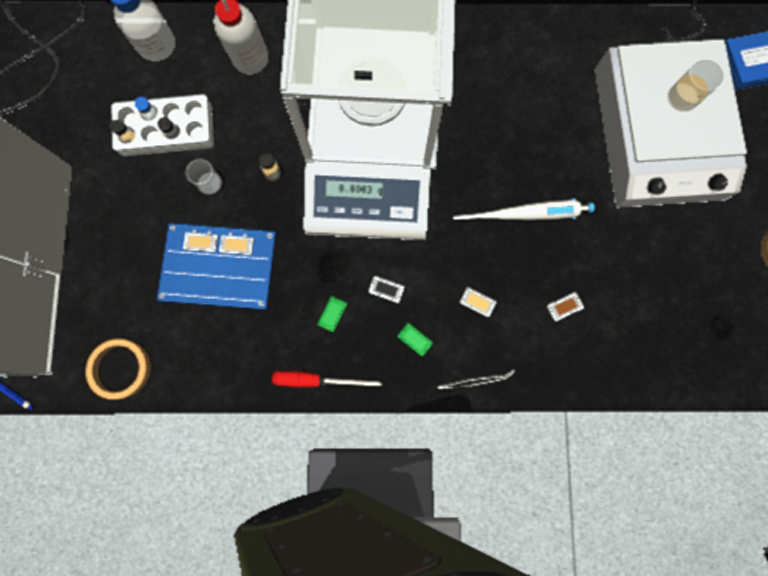

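View pics/scene0.png

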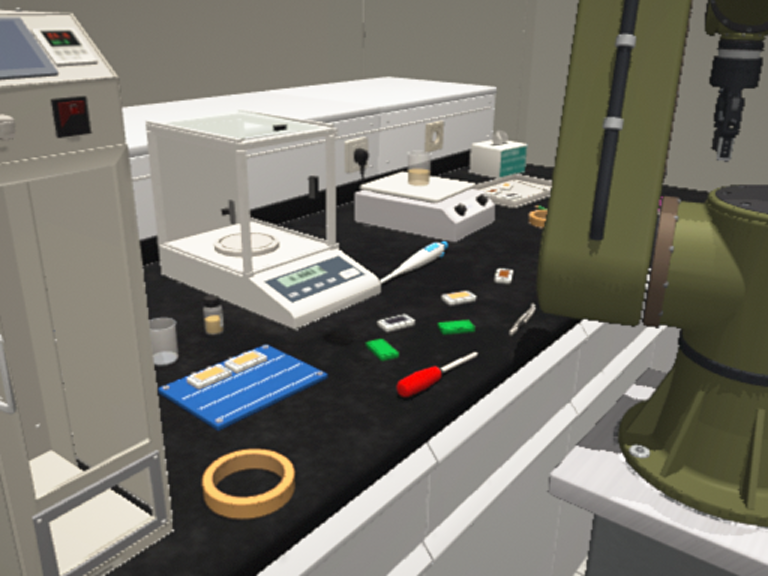

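Top view: brown slide at (377,204), loose tan at (318,201), and black at (257,193), which is the black-topped one. The plain green look-alikes are at (222,209) and (277,226). The plate is at about (144,177), with its tan tiles on the far side. Next I rectify both views to the z=8 mm plane and fit rectangles, saving an enlarged crop to confirm.

```bash
cat >> h.py <<'E'
def rectify(c,x0,x1,y0,y1,z=.008,s=2000):
    # out image: col = (y1-y)*s, row=(x1-x)*s
    K=c["camera_matrix"];Ti=np.linalg.inv(c["T"])
    P=np.array([[x0,y0],[x1,y0],[x1,y1],[x0,y1]])
    w=(np.c_[P,np.full(4,z),np.ones(4)]@Ti.T)[:,:3]@K.T; uv=(w[:,:2]/w[:,2:]).astype(np.float32)
    dst=np.c_[(y1-P[:,1])*s,(x1-P[:,0])*s].astype(np.float32)
    H=cv2.getPerspectiveTransform(uv,dst)
    return cv2.warpPerspective(c["pixels"],H,(int((y1-y0)*s),int((x1-x0)*s)),flags=cv2.INTER_CUBIC)
def fit(mask,x1,y1,s=2000):
    cs,_=cv2.findContours(mask.astype(np.uint8),cv2.RETR_EXTERNAL,cv2.CHAIN_APPROX_NONE)
    k=max(cs,key=cv2.contourArea);(cx,cy),(w,h),a=cv2.minAreaRect(k)
    b=cv2.boxPoints(((cx,cy),(w,h),a));e=max([b[1]-b[0],b[2]-b[1]],key=np.linalg.norm)
    d=np.array([-e[1],-e[0]]); yaw=np.arctan2(d[1],d[0])-np.pi/2  # yaw of long axis(y)
    yaw=(yaw+np.pi/2)%np.pi-np.pi/2
    return np.array([x1-cy/s,y1-cx/s]),yaw,np.array([w,h])/s*1000
def slide(c,xy,z=.008,r=.042):
    im=rectify(c,xy[0]-r,xy[0]+r,xy[1]-r,xy[1]+r,z); m=im.max(2)>105
    m=cv2.morphologyEx(m.astype(np.uint8),cv2.MORPH_CLOSE,np.ones((41,41)))
    return fit(m,xy[0]+r,xy[1]+r),im
def plate(c,xy,r=.13):
    im=rectify(c,xy[0]-r,xy[0]+r,xy[1]-r,xy[1]+r); h=cv2.cvtColor(im,cv2.COLOR_BGR2HSV)
    m=((h[...,0]>95)&(h[...,0]<125)&(h[...,1]>120)&(h[...,2]>80)).astype(np.uint8)
    m=cv2.morphologyEx(m,cv2.MORPH_CLOSE,np.ones((41,41)))
    return fit(m,xy[0]+r,xy[1]+r),im
E
python3 - <<'E'
from h import *
out=[]
for n in ["top","scene"]:
    c=shot(n)
    p,im=plate(c,(.56,.24)); print(n,"plate",p); row=[cv2.resize(im,(260,260))]
    for nm,xy in dict(brown=(.483,-.345),black=(.512,-.048),tan=(.484,-.193)).items():
        s,im=slide(c,xy); print(nm,s); row.append(cv2.resize(im,(168,168)))
    row=[cv2.copyMakeBorder(i,0,260-i.shape[0],0,4,cv2.BORDER_CONSTANT) for i in row]; out.append(np.hstack(row))
    D=cloud(c)
    print([D[int(v),int(u),:].round(4) for u,v in ([(144,177),(377,204)] if n=="top" else [(160,252)])])
cv2.imwrite("pics/rect.png",np.vstack(out))
E
```

```text
top plate (array([0.55387173, 0.23647821]), np.float32(-0.08216739), array([182.34156799, 134.49177551]))
brown (array([ 0.48242942, -0.33708796]), np.float32(0.36083698), array([34.49368668, 66.56010437]))
black (array([ 0.51483965, -0.0409381 ]), np.float32(-0.31906962), array([65.50891876, 33.00879669]))
tan (array([ 0.49306137, -0.19931731]), np.float32(-0.5532943), array([68.3391037 , 39.42447662]))
[array([0.5533, 0.237 , 0.0066]), array([ 0.484 , -0.3423,  0.0082])]
scene plate (array([0.54824701, 0.24136467]), np.float32(-0.08454394), array([185.22587585, 141.45059204]))
brown (array([ 0.47839239, -0.32932014]), np.float32(0.5481912), array([41.27237701, 83.3793335 ]))
black (array([ 0.50760669, -0.03581641]), np.float32(-0.29271317), array([68.57676697, 46.13537216]))
tan (array([ 0.48701724, -0.18495689]), np.float32(-0.38050628), array([71.9569397, 49.3949585]))
[array([0.561 , 0.2373, 0.0068])]
```

View pics/rect.png

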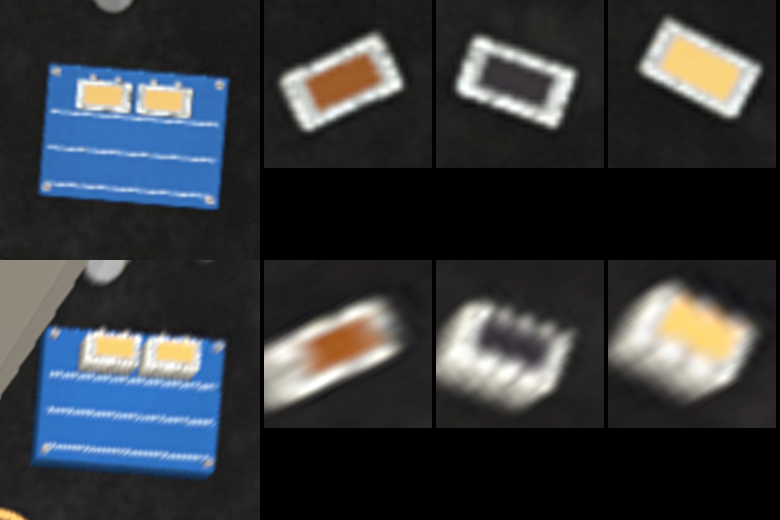

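Crops confirm it: brown, black and tan tops in that order, and the fixed tan pair is on the plate's far side. The closing step inflated the rectangle fits (66x34 mm instead of 52x28), so I'm refining the measurement.

```bash
cat >> h.py <<'E'
def slide(c,xy,z=.008,r=.042,th=125):
    im=rectify(c,xy[0]-r,xy[0]+r,xy[1]-r,xy[1]+r,z); m=(im.max(2)>th).astype(np.uint8)
    m=cv2.morphologyEx(m,cv2.MORPH_CLOSE,np.ones((7,7)))
    return fit(m,xy[0]+r,xy[1]+r)
def tans(c,xy,r=.13,z=.016):
    im=rectify(c,xy[0]-r,xy[0]+r,xy[1]-r,xy[1]+r,z).astype(int)
    m=((im[...,2]-im[...,0])>60).astype(np.uint8)
    n,l,s,ce=cv2.connectedComponentsWithStats(m); o=np.argsort(-s[1:,4])[:2]+1
    return [(np.array([xy[0]+r-ce[i][1]/2000,xy[1]+r-ce[i][0]/2000]),s[i,4]/4) for i in o]
def lines(c,pc,yaw,z=.008):
    # white-line x positions in plate frame, sampled along y
    im=rectify(c,pc[0]-.13,pc[0]+.13,pc[1]-.13,pc[1]+.13,z).min(2).astype(np.float32)
    R=np.array([[np.cos(yaw),-np.sin(yaw)],[np.sin(yaw),np.cos(yaw)]])
    res=[]
    for nom in (.018,-.018,-.054):
        X=np.arange(nom-.008,nom+.008,.0005);pts=[]
        for y in np.arange(-.07,.0701,.005):
            w=pc+np.c_[X,np.full(len(X),y)]@R.T
            v=cv2.remap(im,((pc[1]+.13-w[:,1])*2000).astype(np.float32),((pc[0]+.13-w[:,0])*2000).astype(np.float32),1).ravel()
            v=np.clip(v-np.median(v)-15,0,None); pts.append((y,(v*X).sum()/(v.sum()+1e-9)))
        k=np.polyfit(*np.array(pts).T,1); res.append((nom,(k[1]*1000).round(2),k[0].round(4)))
    return res
E
python3 - <<'E'
from h import *
for n in ["top","scene"]:
    c=shot(n)
    t=tans(c,(.56,.24)); d=t[0][0]-t[1][0]; d=d if d[1]>0 else -d
    yaw=np.arctan2(d[1],d[0])-np.pi/2; mid=(t[0][0]+t[1][0])/2
    pc=mid-.036*np.array([np.cos(yaw),np.sin(yaw)])
    print(n,"tans",t,np.linalg.norm(d),"yaw",yaw,"centre",pc); print(lines(c,pc,yaw),'\n at -.083',lines(c,pc,-.083))
    if n=="top":
      for nm,xy in dict(brown=(.482,-.343),black=(.512,-.048),tan=(.490,-.197)).items():
        print(nm,slide(c,xy),slide(c,xy,z=.006,th=100))
E
```

```text
top tans [(array([0.58761974, 0.20436649]), np.float64(653.5)), (array([0.59262779, 0.26425269]), np.float64(649.5))] 0.060095243322867836 yaw -0.08343198691964848 centre [0.55424899 0.23730966]
[(0.018, np.float64(21.84), np.float64(0.0003)), (-0.018, np.float64(-18.16), np.float64(-0.0006)), (-0.054, np.float64(-54.08), np.float64(-0.0022))] 
 at -.083 [(0.018, np.float64(21.84), np.float64(0.0004)), (-0.018, np.float64(-18.16), np.float64(-0.0002)), (-0.054, np.float64(-54.08), np.float64(-0.0018))]
brown (array([ 0.48396922, -0.34138063]), np.float32(0.42562222), array([30.87550735, 55.70342255])) (array([ 0.48426183, -0.34197464]), np.float32(0.4256227), array([31.82879257, 57.02709198]))
black (array([ 0.51324569, -0.0453307 ]), np.float32(-0.3518169), array([55.12472153, 31.06187057])) (array([ 0.51377157, -0.04535952]), np.float32(-0.34596705), array([56.19327545, 32.16044998]))
tan (array([ 0.4916685 , -0.19682977]), np.float32(-0.4743997), array([54.55209351, 30.5578289 ])) (array([ 0.49196204, -0.19724517]), np.float32(-0.47534287), array([55.72790146, 31.59047508]))
scene tans [(array([0.59123678, 0.26448433]), np.float64(662.0)), (array([0.58608908, 0.20459593]), np.float64(638.5))] 0.06010922822330966 yaw -0.08574423269755593 centre [0.55279519 0.23762314]
[(0.018, np.float64(17.84), np.float64(-0.0008)), (-0.018, np.float64(-19.01), np.float64(-0.0024)), (-0.054, np.float64(-54.91), np.float64(-0.002))] 
 at -.083 [(0.018, np.float64(17.79), np.float64(0.0013)), (-0.018, np.float64(-19.0), np.float64(0.0003)), (-0.054, np.float64(-54.91), np.float64(0.001))]
```

Plate centre is (0.554, 0.237) with yaw −0.084; tile spacing of 60.1 mm and the line positions agree with the stated sizes. Brown is at (0.484, −0.3415), yaw 0.426; black at (0.513, −0.045), yaw −0.35. Now going to brown.

```bash
cat >> h.py <<'E'
def go(x,y,z,axdeg):
    o=manip.get_obs(); q=o["ee_rot"]; th=np.degrees(2*np.arctan2(q[1],q[0])); a=np.radians(th)
    d=np.array([x,y])-o["tool_pos"][:2]
    turn=-((axdeg-th+90)%180-90)
    print("delta tool mm",(1000*np.array([d@[np.cos(a),np.sin(a)],d@[np.sin(a),-np.cos(a)],o["tool_pos"][2]-z])).round(1),"turn",turn.round(2),"t",o["time_s"],"open",o["opening"],"F",o["ft_force"].round(1),"z",o["tool_pos"][2].round(4),"j6",o["joints"][5].round(2))
E
python3 -m creep '{"delta_pos":[[-0.007,-0.038,0.015],[-0.007,-0.038,0.015],[-0.007,-0.038,0.015],[-0.007,-0.038,0.015],[-0.007,-0.038,0.015]],"turn":[0,0,0,0,0]}' 0.25
python3 -m creep '{"delta_pos":[[-0.007,-0.038,0.015],[-0.007,-0.038,0.015],[-0.007,-0.038,0.015],[-0.007,-0.038,0.015],[0,0,0]],"turn":[0,0,0,0,-4.7]}'
python3 -m creep '{"delta_pos":[[0,0,0],[0,0,0]],"turn":[0,0]}'
python3 -c "
from h import *
go(.484,-.3415,.0,114.39)"
```

```text
time_s: 1.2
tool_pos: [0.3537, -0.4199, 0.1558]
ee_rot: [0.818, -0.576, 0.0, 0.0]
ft_force: [-0.1, -0.2, 0.2]
opening: 0.0642
time_s: 1.7
tool_pos: [0.4885, -0.3402, 0.094]
ee_rot: [0.842, -0.54, -0.001, -0.0]
ft_force: [0.0, -0.8, -0.2]
opening: 0.064
time_s: 1.9
tool_pos: [0.4859, -0.3435, 0.0965]
ee_rot: [0.84, -0.543, 0.0, 0.0]
ft_force: [-0.3, -0.6, 0.0]
opening: 0.064
delta tool mm [-2.7  0.9 96.5] turn -0.13 t 1.9 open 0.06398859214022462 F [-0.3 -0.6  0. ] z 0.0965 j6 0.47
```

```bash
python3 -m creep '{"delta_pos":[[-0.0027,0.001,0.03],[0,0,0.03],[0,0,0.02],[0,0,0.01],[0,0,0]],"turn":[0,0,0,0,0]}'
python3 -m creep '{"delta_pos":[[0,0,0.004],[0,0,0.003],[0,0,0],[0,0,0]],"turn":[0,0,0,0]}'
python3 - <<'E'
from h import *
go(.484,-.3415,.0,114.39)
c=shot("top");save(c,"g1.png",(320,150,440,250),4)
E
```

```text
time_s: 2.4
tool_pos: [0.4834, -0.3414, 0.0057]
ee_rot: [0.84, -0.543, -0.001, -0.0]
ft_force: [-0.3, 1.1, 0.1]
opening: 0.0639
time_s: 2.8
tool_pos: [0.4843, -0.3413, -0.0003]
ee_rot: [0.841, -0.542, 0.0, 0.0]
ft_force: [0.0, 1.0, -0.1]
opening: 0.064
delta tool mm [ 0.1  0.3 -0.3] turn 0.0 t 2.8 open 0.06399620326140407 F [ 0.   1.  -0.1] z -0.0003 j6 0.47
```

View pics/g1.png

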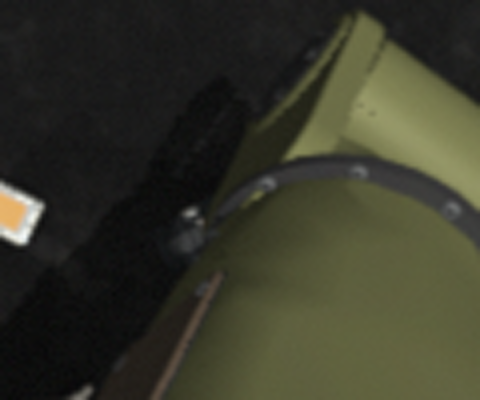

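The arm hides the slide from the top camera, and the loose tan slide is undisturbed at left. There is no contact force, so I close.

```bash
python3 -m creep '{"delta_pos":[[0,0,0.001],[0,0,0],[0,0,0],[0,0,0],[0,0,0]],"turn":[0,0,0,0,0]}' 0.6
python3 -m creep '{"delta_pos":[[0,0,-0.02],[0,0,-0.03],[0,0,-0.03],[0,0,-0.03],[0,0,0]],"turn":[0,0,0,0,0]}'
python3 - <<'E'
from h import *
go(.554,.2372,.0,85.2)
c=shot("scene");save(c,"g2.png",(285,100,405,220),4)
E
```

```text
time_s: 3.35
tool_pos: [0.4844, -0.3414, -0.0008]
ee_rot: [0.841, -0.542, 0.0, 0.0]
ft_force: [-1.9, 1.9, 8.8]
opening: 0.05
time_s: 3.85
tool_pos: [0.4855, -0.3422, 0.1126]
ee_rot: [0.841, -0.542, 0.003, 0.0]
ft_force: [0.2, -0.7, -0.3]
opening: 0.0498
delta tool mm [-499.4 -301.7  112.6] turn 29.2 t 3.85 open 0.049782643693972034 F [ 0.2 -0.7 -0.3] z 0.1126 j6 0.47
```

View pics/g2.png

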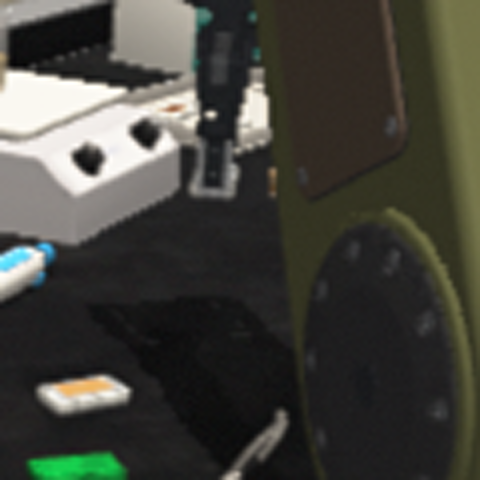

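Brown is gripped and lifted: opening is 49.8 mm and its spot on the worktop shows only shadow. The loose tan slide is untouched. Turning and carrying.

```bash
python3 -m creep '{"delta_pos":[[0,0,-0.01],[0,0,-0.01],[0,0,-0.01],[0,0,-0.01],[0,0,0]],"turn":[7.3,7.3,7.3,7.3,0]}'
python3 -m creep '{"delta_pos":[[-0.03,-0.0013,0],[-0.04,-0.0013,0],[-0.04,-0.0013,0],[-0.04,-0.0013,0],[-0.04,-0.0013,0]],"turn":[0,0,0,0,0]}'
python3 -m creep '{"delta_pos":[[-0.04,-0.0013,0],[-0.04,-0.0013,0],[-0.04,-0.0013,0],[-0.04,-0.0013,0],[-0.04,-0.0013,0]],"turn":[0,0,0,0,0]}'
python3 -m creep '{"delta_pos":[[-0.04,-0.0013,0],[-0.04,-0.0013,0],[-0.04,-0.0013,0],[-0.04,-0.0013,0],[-0.033,-0.0013,0]],"turn":[0,0,0,0,0]}'
python3 -m creep '{"delta_pos":[[0,0,0.03],[0,0,0.03],[0,0,0],[0,0,0]],"turn":[0,0,0,0]}'
python3 -c "
from h import *
go(.554,.2372,.0,85.2)"
```

```text
time_s: 4.4
tool_pos: [0.4843, -0.3413, 0.1484]
ee_rot: [-0.676, 0.737, -0.0, 0.0]
ft_force: [-0.5, 0.6, -0.3]
opening: 0.0498
time_s: 4.9
tool_pos: [0.506, -0.1507, 0.147]
ee_rot: [-0.678, 0.735, 0.001, -0.0]
ft_force: [2.1, 0.4, 0.4]
opening: 0.0495
time_s: 5.4
tool_pos: [0.5292, 0.048, 0.1471]
ee_rot: [-0.678, 0.735, 0.001, -0.001]
ft_force: [-0.1, -1.1, -0.0]
opening: 0.0496
time_s: 5.9
tool_pos: [0.5518, 0.2401, 0.1468]
ee_rot: [-0.679, 0.734, 0.0, -0.001]
ft_force: [0.6, 0.3, 0.4]
opening: 0.0498
time_s: 6.3
tool_pos: [0.5522, 0.238, 0.088]
ee_rot: [-0.678, 0.735, 0.0, -0.001]
ft_force: [0.5, 0.5, 1.0]
opening: 0.0499
delta tool mm [ 0.6 -1.9 88. ] turn 0.11 t 6.3 open 0.04994399143809646 F [0.5 0.5 1. ] z 0.088 j6 2.0
```

```bash
python3 -m creep '{"delta_pos":[[0.0005,-0.0019,0.02],[0,0,0.02],[0,0,0.02],[0,0,0],[0,0,0]],"turn":[0,0,0,0,0]}'
python3 - <<'E'
from h import *
go(.554,.2372,.0078,85.2)
c=shot("scene");save(c,"g3.png",(90,170,230,290),5)
E
```

```text
time_s: 6.8
tool_pos: [0.5549, 0.2376, 0.0299]
ee_rot: [-0.677, 0.736, -0.0, 0.001]
ft_force: [0.2, -1.5, 0.0]
opening: 0.0498
delta tool mm [ 0.5  0.9 22.1] turn 0.03 t 6.8 open 0.04975069252399024 F [ 0.2 -1.5  0. ] z 0.0299 j6 2.0
```

View pics/g3.png

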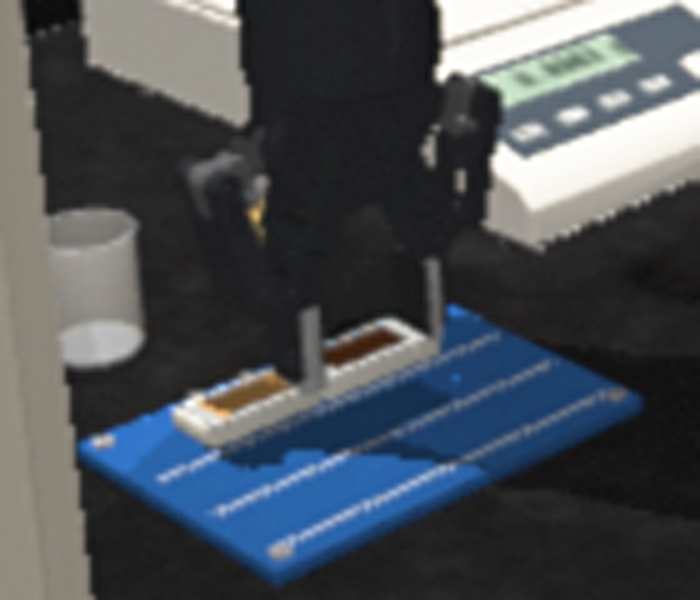

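The brown slide hangs level between the fingers above the middle lane, at about (370,350) in the crop. Lowering it in two steps.

```bash
python3 -m creep '{"delta_pos":[[0.0004,0.0006,0.01],[0,0,0.008],[0,0,0.0035],[0,0,0],[0,0,0]],"turn":[0,0,0,0,0]}'
python3 -c "
from h import *
go(.554,.2372,.0074,85.2)"
```

```text
time_s: 7.35
tool_pos: [0.5535, 0.2371, 0.0072]
ee_rot: [-0.677, 0.736, 0.0, -0.0]
ft_force: [-5.0, -2.3, 9.0]
opening: 0.0502
delta tool mm [-0.2 -0.5 -0.2] turn 0.01 t 7.35 open 0.050157055614375605 F [-5.  -2.3  9. ] z 0.0072 j6 2.0
```

```bash
python3 -m creep '{"delta_pos":[[0,0,-0.0005],[0,0,0],[0,0,0],[0,0,0]],"turn":[0,0,0,0]}' 0.26
python3 -m creep '{"delta_pos":[[0,0,-0.01],[0,0,-0.02],[0,0,-0.03],[0,0,-0.03],[0,0,-0.02]],"turn":[0,0,0,0,0]}'
python3 -m creep '{"delta_pos":[[0.04,0.0035,0],[0.045,0.0035,0],[0.045,0.0035,0],[0.045,0.0035,0],[0.045,0.0035,0]],"turn":[0,0,0,0,0]}'
python3 -m creep '{"delta_pos":[[0.04,0.003,0],[0.025,0.002,0],[0,0,0],[0,0,0]],"turn":[0,0,7.5,7.5]}'
python3 - <<'E'
from h import *
go(.5133,-.0453,.001,90-20.05)
pc=np.array([.554,.2372]);yaw=-.084
for n in ["top","scene"]:
    c=shot(n); im=rectify(c,.44,.67,.12,.35,.016); cv2.imwrite(f"pics/p1{n}.png",im)
    h=cv2.cvtColor(im,cv2.COLOR_BGR2HSV)
    m=((h[...,0]<18)&(h[...,1]>90)&(h[...,2]>40)&(h[...,2]<190)).astype(np.uint8)
    k,l,s,ce=cv2.connectedComponentsWithStats(m)
    t=tans(c,(.56,.24))
    for i in range(1,k):
        if s[i,4]>800: print(n,(.67-ce[i][1]/2000).round(4),(.35-ce[i][0]/2000).round(4),s[i])
    print(t)
a,b=[cv2.resize(cv2.imread(f"pics/p1{n}.png"),(400,400)) for n in ("top","scene")]; cv2.imwrite("pics/p1.png",np.hstack([a,b]))
E
```

```text
time_s: 7.75
tool_pos: [0.5535, 0.2371, 0.0071]
ee_rot: [-0.677, 0.736, 0.0, -0.0]
ft_force: [0.1, -0.1, 1.0]
opening: 0.0629
time_s: 8.25
tool_pos: [0.5541, 0.2374, 0.1204]
ee_rot: [-0.677, 0.736, -0.001, 0.001]
ft_force: [0.6, -0.0, -0.2]
opening: 0.0634
time_s: 8.75
tool_pos: [0.5172, 0.0178, 0.1182]
ee_rot: [-0.677, 0.736, -0.0, 0.0]
ft_force: [0.3, -0.2, 0.1]
opening: 0.0632
time_s: 9.15
tool_pos: [0.5073, -0.0459, 0.1181]
ee_rot: [-0.572, 0.82, -0.0, 0.0]
ft_force: [-0.6, 0.2, -0.5]
opening: 0.0633
delta tool mm [ -2.6  -5.5 117.1] turn -0.14 t 9.15 open 0.06331247883901382 F [-0.6  0.2 -0.5] z 0.1181 j6 1.76
top 0.5535 0.2363 [ 193  215   70   37 2177]
[(array([0.58763333, 0.20442107]), np.float64(652.5)), (array([0.59262779, 0.26423805]), np.float64(648.5))]
scene 0.552 0.2368 [ 192  217   69   38 2058]
[(array([0.59123896, 0.26448307]), np.float64(657.0)), (array([0.58605439, 0.20462022]), np.float64(634.25))]
```

View pics/p1.png

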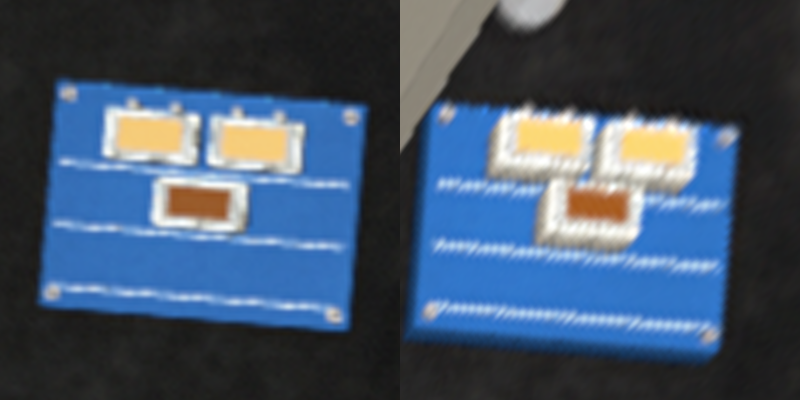

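Brown lies centred in the middle lane. Both cameras put it within about 1 mm of the plate centre, square and opposite the tan gap. Now picking up black.

```bash
python3 -m creep '{"delta_pos":[[-0.0026,-0.0055,0.03],[0,0,0.03],[0,0,0.03],[0,0,0],[0,0,0]],"turn":[0,0,0,0,0]}'
python3 -c "
from h import *
go(.5133,-.0453,.0005,90-20.05)"
```

```text
time_s: 9.75
tool_pos: [0.5136, -0.0443, 0.0281]
ee_rot: [-0.576, 0.817, 0.0, -0.0]
ft_force: [1.0, -0.6, -0.3]
opening: 0.0634
delta tool mm [ 1.  -0.  27.6] turn 0.39 t 9.75 open 0.06344976171563749 F [ 1.  -0.6 -0.3] z 0.0281 j6 1.76
```

```bash
python3 -m creep '{"delta_pos":[[0.0007,0,0.012],[0,0,0.011],[0,0,0.0045],[0,0,0],[0,0,0]],"turn":[0.2,0,0,0,0]}'
python3 -m creep '{"delta_pos":[[0,0,0],[0,0,0],[0,0,0],[0,0,0],[0,0,0]],"turn":[0,0,0,0,0]}' 0.6
python3 -m creep '{"delta_pos":[[0,0,-0.02],[0,0,-0.03],[0,0,-0.03],[0,0,-0.02],[0,0,0]],"turn":[0,0,0,-7.5,-7.5]}'
python3 -m creep '{"delta_pos":[[-0.03,0.002,0],[-0.04,0.003,0],[-0.04,0.003,0],[-0.04,0.003,0],[-0.04,0.003,0]],"turn":[0,0,0,0,0]}'
python3 -m creep '{"delta_pos":[[-0.04,0.003,0],[-0.025,0.002,0],[0,0,0.02],[0,0,0.02],[0,0,0]],"turn":[0,0,0,0,0]}'
python3 -c "
from h import *
go(.5158,.2110,.0085,85.2)"
```

```text
time_s: 10.25
tool_pos: [0.5132, -0.0451, -0.0001]
ee_rot: [-0.574, 0.819, -0.0, 0.0]
ft_force: [-0.3, 0.2, -0.0]
opening: 0.0633
time_s: 10.75
tool_pos: [0.5135, -0.0451, 0.0007]
ee_rot: [-0.574, 0.819, -0.0, 0.0]
ft_force: [-3.7, 0.4, 8.5]
opening: 0.0496
time_s: 11.25
tool_pos: [0.5145, -0.0452, 0.103]
ee_rot: [-0.677, 0.736, -0.002, 0.002]
ft_force: [0.6, -0.1, -0.2]
opening: 0.0491
time_s: 11.75
tool_pos: [0.5156, 0.1471, 0.1002]
ee_rot: [-0.676, 0.737, -0.0, 0.0]
ft_force: [-0.5, -0.3, 0.2]
opening: 0.0496
time_s: 12.25
tool_pos: [0.5152, 0.2105, 0.0578]
ee_rot: [-0.676, 0.737, 0.001, -0.002]
ft_force: [0.7, 0.2, -0.1]
opening: 0.0495
delta tool mm [-0.6 -0.6 49.3] turn -0.17 t 12.25 open 0.04948575697377572 F [ 0.7  0.2 -0.1] z 0.0578 j6 1.98
```

```bash
python3 -m creep '{"delta_pos":[[-0.0005,-0.0005,0.02],[0,0,0.018],[0,0,0],[0,0,0],[0,0,0]],"turn":[0,0,0,0,0]}'
python3 - <<'E'
from h import *
go(.5158,.2110,.0083,85.2)
c=shot("scene");save(c,"g4.png",(90,170,230,290),5)
E
```

```text
time_s: 12.75
tool_pos: [0.5177, 0.2113, 0.0233]
ee_rot: [-0.676, 0.737, -0.0, 0.001]
ft_force: [-0.8, -1.0, 0.1]
opening: 0.0493
delta tool mm [ 0.4  1.8 15. ] turn -0.21 t 12.75 open 0.04928879608355563 F [-0.8 -1.   0.1] z 0.0233 j6 1.98
```

View pics/g4.png

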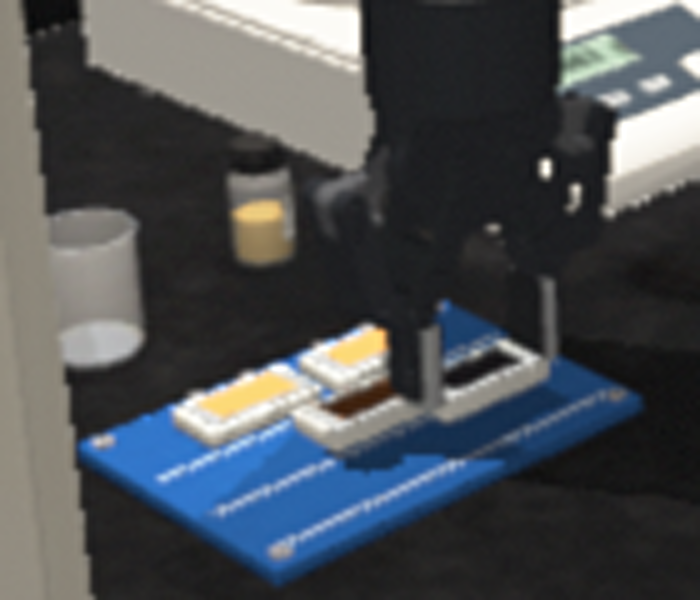

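The black slide is held level at about (490,375) in the crop, above the near lane, and brown is undisturbed. Lowering.

```bash
python3 -m creep '{"delta_pos":[[0.0003,0.0013,0.007],[0,0,0.004],[0,0,0],[0,0,0]],"turn":[0,0,0,0]}'
python3 -m creep '{"delta_pos":[[0,0,0.0025],[0,0,0.001],[0,0,0],[0,0,0]],"turn":[0,0,0,0]}'
python3 -c "
from h import *
go(.5158,.2110,.0083,85.2)"
```

```text
time_s: 13.2
tool_pos: [0.5156, 0.2109, 0.0107]
ee_rot: [-0.676, 0.737, 0.0, -0.0]
ft_force: [0.7, -1.3, 0.4]
opening: 0.0494
time_s: 13.6
tool_pos: [0.516, 0.211, 0.0087]
ee_rot: [-0.676, 0.737, -0.0, 0.0]
ft_force: [-7.3, -2.5, 18.8]
opening: 0.0497
delta tool mm [0.  0.1 0.4] turn -0.2 t 13.6 open 0.04973542973275635 F [-7.3 -2.5 18.8] z 0.0087 j6 1.98
```

```bash
python3 -m creep '{"delta_pos":[[0,0,-0.001],[0,0,0]],"turn":[0,0]}'
python3 -m creep '{"delta_pos":[[0,0,0],[0,0,0],[0,0,0],[0,0,0]],"turn":[0,0,0,0]}' 0.26
python3 -m creep '{"delta_pos":[[0,0,-0.01],[0,0,-0.02],[0,0,-0.03],[0,0,-0.03],[0,0,-0.03]],"turn":[0,0,0,0,0]}'
python3 -m creep '{"delta_pos":[[0.04,0,0],[0.045,0,0],[0.045,0,0],[0.045,0,0],[0.045,0,0]],"turn":[0,0,0,0,0]}'
python3 -m creep '{"delta_pos":[[0.04,0,0],[0.03,0,0],[0.01,0,0],[0,0,0],[0,0,0]],"turn":[0,0,0,0,0]}'
python3 - <<'E'
from h import *
pc=dict(top=np.array([.55425,.2373]),scene=np.array([.5528,.2376]));yaw=-.0838
R=np.array([[np.cos(yaw),-np.sin(yaw)],[np.sin(yaw),np.cos(yaw)]])
o=[]
for n in ["top","scene"]:
    c=shot(n); im=rectify(c,.44,.67,.12,.35,.016); o.append(cv2.resize(im,(400,400)))
    h=cv2.cvtColor(im,cv2.COLOR_BGR2HSV)
    mb=((h[...,0]<18)&(h[...,1]>90)&(h[...,2]>40)&(h[...,2]<190))
    mk=(h[...,2]<95)&(h[...,1]<110)
    for nm,m,g in (("brown",mb,(0,0)),("black",mk,(-.036,-.030))):
        k,l,s,ce=cv2.connectedComponentsWithStats(m.astype(np.uint8))
        for i in range(1,k):
            w=np.array([.67-ce[i][1]/2000,.35-ce[i][0]/2000]); p=(w-pc[n])@R-g
            if s[i,4]>800 and np.hypot(*p)<.03:
                cs,_=cv2.findContours((l==i).astype(np.uint8),0,1)
                print(n,nm,"err mm",(p*1000).round(1),s[i,4]/4,cv2.minAreaRect(cs[0])[1:])
    print([t[0] for t in tans(c,(.56,.24))])
    if n=="top": print("loose tan",slide(c,(.490,-.197)))
cv2.imwrite("pics/p2.png",np.hstack(o))
E
```

```text
time_s: 13.8
tool_pos: [0.5159, 0.211, 0.0087]
ee_rot: [-0.676, 0.737, -0.0, 0.0]
ft_force: [-1.9, -0.2, 7.7]
opening: 0.0495
time_s: 14.2
tool_pos: [0.5156, 0.2109, 0.0081]
ee_rot: [-0.676, 0.737, 0.0, -0.0]
ft_force: [-0.2, -0.4, -0.2]
opening: 0.0632
time_s: 14.7
tool_pos: [0.5155, 0.2109, 0.1302]
ee_rot: [-0.676, 0.737, -0.0, 0.0]
ft_force: [-0.2, -0.1, -0.2]
opening: 0.0631
time_s: 15.2
tool_pos: [0.4961, -0.0099, 0.1292]
ee_rot: [-0.676, 0.737, -0.0, 0.0]
ft_force: [0.5, 0.4, -0.0]
opening: 0.0634
time_s: 15.7
tool_pos: [0.4896, -0.0871, 0.1285]
ee_rot: [-0.676, 0.737, -0.0, 0.0]
ft_force: [-0.2, 0.4, -1.0]
opening: 0.0634
top brown err mm [-0.6 -1.1] 543.25 ((67.93214416503906, 32.870391845703125), 5.079607963562012)
top black err mm [ 0.2 -0.2] 487.0 ((65.7405014038086, 30.917564392089844), 4.666858196258545)
[array([0.58761428, 0.20439874]), array([0.59262418, 0.26421693])]
loose tan (array([ 0.4831    , -0.21305001]), np.float32(1.1071488), array([17.88854218, 30.63413048]))
scene brown err mm [-0.7 -0.9] 515.75 ((68.40992736816406, 33.036746978759766), 4.68589973449707)
scene black err mm [-0.1  0.4] 401.5 ((64.1942367553711, 27.58479118347168), 4.184916019439697)
[array([0.59122985, 0.2644749 ]), array([0.58605523, 0.20462465])]
```

View pics/p2.png

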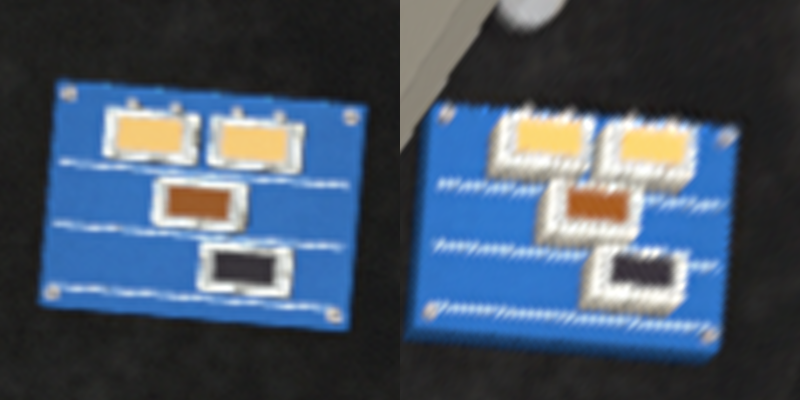

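Both courses are square and within about 1 mm. The arm partly covers the loose tan slide in this view, but no move went near it at table height. Handing in.

```bash
python3 -c "
from station import manip
manip.close_job()"
```

```text
the job is handed in; nothing more can be done
```

I laid the brown slide in the middle course, then the black slide in the near course in line with the right-hand tan slide, and handed the job in at about 16 s of the 56 s allowed.

- **Position:** in the last pictures brown was about 1.2 mm from its target and black within about 0.5 mm. The two cameras agreed, and both slides lay along the lanes to within about 0.7°.
- **Forces and far course:** the highest force reading was about 20 N, during the black slide's set-down. The far-course tan slides did not move.
- **Check that failed:** my last measurement of the loose tan slide gave nonsense because the arm was partly hiding it. It looked undisturbed in the earlier views I saw, and later moves passed near it only with the gripper about 0.13 m up. The green look-alikes were never gripped, but I did not measure them.

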